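# Tighten the vessel's filling cap with an adjustable wrench

### The arm

A 6-joint arm with a two-finger parallel gripper is mounted at the origin on a cart in front of the work surface, level with it; the furniture and walls round the work are solid. World frame = base frame: x ahead of the robot, y to its left, z up, the work surface at z = 0. Lengths are in m, angles in rad, forces in N, time in s.
With the tool pointing down it reaches from about 0.425 to 1.125 m from the base axis. Payload 14.9 kg.
Tool frame: the origin (TCP) lies at the very end of the fingers, on their centre line; the grasp point (between the pads) lies 19 mm behind it; z points along the fingers, y is the line along which they close (so a half turn about z gives the same grasp; the last joint's range is limited). The gripper opens to 91 mm and grips with 3 to 60 N. Pads are 32 mm wide; open, the fingers measure 118 mm over their backs; the gripper's body (76 mm by 178 mm) begins 60 mm behind the grasp point.
Start: joints at [-1.202, 0.379, 1.734, -0, 1.028, -0.033], TCP at [0.274, -0.644, 0.214] pointing down, gripper open.
Joint ranges: [-2.77, 2.77], [-0.74, 2.19], [0, 2.66], [-1.06, 4.2], [0.31, 2.87], [-3.08, 3.08]. Speed limits (rad/s): [1.89, 1.89, 2.39, 3.14, 3.14, 3.14].

### API

Orientations are given as a unit quaternion [x, y, z, w].
In Python, from workcell import robot gives the robot as it stands.
- The arm moves only by the shell command python3 -m jog 'ROWS' [OPENING] [FORCE]. ROWS is JSON, a list that holds one entry, the list of rows, each a list of 6 numbers: the shift along the tool's x, y, z in mm, then the turn, a rotation vector about the tool's x, y, z in rad. A call has exactly 8 rows; each row shifts and turns the commanded pose from where the row before left it, along the tool's axes as they then stand; what a row does not reach is not made up. A row lasts 1/8 s, in which the tool goes at most 62.5 mm and 10.7 degrees, less where a joint would pass 70% of its speed; a pose out of reach is approached as far as the arm can. A call is refused whole if a number of a shift passes 62.5 or a number of a turn 0.188, either way. A call with a gripper value outside its range is refused whole. OPENING is the opening, from -1 (shut) to 1 (fully open), so that 0 is half open, set as the call begins (- or left out, the last holds). The fingers move at their own pace and stop on an object; FORCE is the grip in N (left out, the last holds). Time passes only in rows, so rows that do not move let the fingers close, or fill a call up. It gives the time, the measured TCP pose, the force, the opening and the grip force at its end, in the units of the state.
- robot.get_obs(): the state, without advancing time (a new reading comes with each control period).
- robot.read_camera(name): name is "side" or "top"; returns a dict with "image" (384x512x3 uint8, red, green, blue), "K" (3x3 intrinsics, pixels), "view" (4x4, takes a point from world to camera coordinates). Camera axes: x right, y up, looking along -z (the intrinsics and any distortion apply to the point x, -y, -z); pixel columns grow to the right and rows downward; lengths in m; the calibration is good to about 2 mm. A picture is of the moment at which its call begins. There is no depth.
- robot.finish_job(): hands the job in; it is judged then, once.
The state is a dict: "time_s": time; "joint_positions": joint angles; "qd": joint speeds; "joint_efforts": joint torques, N m; "tcp_pos": TCP position; "eef_rot": TCP orientation; "wrist_force": force on the tool from outside, world axes, zero at the start; "ft_torque": the same for the moment, N m; "grip_width": opening from 0.0 (shut) to 1.0 (fully open); "finger_force": force on a finger pad.
Only numpy, scipy, OpenCV 4.12 (cv2) and the standard library are available. Lean on these libraries where they do the work, as an engineer would, in place of code of your own. Each camera call takes 0.05 s, during which the arm holds its last target. There are 200 camera calls.

### The job

The brass hexagon cap in the lid of the steel pressure vessel is only finger-tight. Lay the adjustable wrench flat on the lid round the cap, roll its worm with a fingertip until the jaw sits snugly on the flats so that the brass is not rounded, and only then push the wrench clockwise (seen from above) until the cap comes up against its seat. Turn the cap with the wrench alone, leave the wrench lying on the cap, and leave the amber jar, the tape roll and the white carton where they are.

Things in the scene. Friction and masses are not known exactly. Their poses are not given: they have to be found in the camera images.
- vessel: squat round steel pressure vessel, fixed, 157 mm across its dark clamp ring; flat lid, 142 mm across, top 72 mm above the bench. Origin under its axis at bench level, z up; +x points to between the gauge and the relief valve. The brass cap sits in the lid on the axis.
- cap_corner (a point): an upper corner of the brass hexagon cap, which is 30 mm across flats (corners 17.3 mm from the vessel's axis, 60 degrees apart) and stands 1 to 20 mm above the lid, with a steel stub 13 mm wide up to 24 mm. It turns stiffly (0.4 N m) about the vessel's upright axis.
- cap (a joint): how far the cap still is from its seat, rad; turning it clockwise seen from above lowers the value; 0 is hard against the seat. Starts between 0.6 and 0.95.
- gauge (a point): middle of the round pressure gauge on the lid, 65 mm from the axis, 22 degrees to the left of the vessel's x axis; 30 mm wide, up to 37 mm above the lid. A fixed obstacle to the wrench.
- relief_valve (a point): middle of the brass relief valve on the lid, 62 mm from the axis, 22 degrees to the right of the vessel's x axis; 17 mm wide, up to 42 mm above the lid. A fixed obstacle to the wrench.
- wrench: steel adjustable wrench, 185 mm long, 0.3 kg, flat on the bench. Origin on its underside, where the centre of a 30 mm cap lies that touches the fixed jaw; z up, x out of the mouth along the jaw faces. Fixed jaw's face at y = -15 mm (its outside at -34), movable jaw on the +y side (17 mm wide). Head and jaws 18 mm thick; jaw faces reach from the throat at x = -20 to x = 13 mm.
- grip (a point): where to take the wrench: on its handle, 82 mm from its origin, 9 mm above its underside. The handle runs straight out from the origin along [-0.966, 0.259] in the wrench's frame; from 74 to 98 mm it is bare steel, 24 mm wide, 3 to 15 mm above the underside. The centre of mass lies about 50 mm from the origin, so the wrench rests stably on the lid.
- handle (a point): on the handle's axis, 130 mm from the wrench's origin, 9 mm above its underside, in the dark blue sleeve (27 mm wide, 14 mm thick, from 98 mm to the end at 168 mm): a good place to push.
- jaw (a joint): opening between the jaw faces, m; starts between 0.0345 and 0.040; 0.030 when snug on the cap. Only the worm moves it; pushing the jaw does not.
- worm_top (a point): top of the ribbed worm, a roller 21 mm in diameter and 20 mm long, lying along the wrench's y in its head (at x = -37, y = 6 mm, top 22 mm above the underside, 4 mm proud). A fingertip pressed on it (8 to 20 N) and drawn along the wrench's +x, to the mouth, closes the jaw, the other way opens it; needs 5 N along x. Takes 4 to 8 strokes of 15 to 20 mm, lifting in between.
- worm (a joint): angle of the worm, rad; falls as the jaw closes, 0.0008 m of opening per rad; starts between 43.5 and 49.5; 37.5 when the jaw is snug. It stays where it is left.
- jar_amber: dark jar with a black screw cap, 64 mm wide, 115 mm tall, standing beside the vessel, tall enough to be in the way of the wrench's handle; origin at the centre of its underside. Leave it alone.
- tape_roll: yellow roll of tape lying flat, 62 mm wide, 18 mm high, on the other side of the vessel; origin at the centre of its underside. Leave it alone.
- box_tips: white carton, 60 x 100 x 30 mm, lying on the bench; origin at the centre of its underside. Leave it alone.
Not all that is in view belongs to the job. Leave any purple or red look-alike of the vessel alone. Of the things that look like the wrench, the larger one is meant.

How it is judged:
By the outcome, as a careful person would: the job done as asked, in the order asked, and still so for the second after the job is handed in, with the robot touching nothing.
It also fails if it takes over 72 s, if anything falls off the work surface, if the arm or the gripper's body presses on something with over 40 N, if the wrist force passes 120 N, or if a joint passes its speed limit or range.

## Working session

There is one attempt and no reset: what is moved stays moved. The work goes in short steps, Python scripts to look and compute and a shell command to move; the robot and the scene stay as the last step left them, time stands still between calls to the robot, and variables do not carry over. Pictures are saved under pics/ and viewed, at most 10 in all, crops included, and the job is handed in when it is done.

```bash
ls; mkdir -p pics; cat > h.py <<'E'
import numpy as np, cv2
from workcell import robot
from scipy.spatial.transform import Rotation as R
def cam(n):
    c=robot.read_camera(n); return c["image"],np.array(c["K"]),np.array(c["view"]),c
def ray(K,V,u,v):
    d=np.array([(u-K[0,2])/K[0,0],-(v-K[1,2])/K[1,1],-1.]); Rm=V[:3,:3]
    return -Rm.T@V[:3,3], Rm.T@d
def onplane(K,V,u,v,z):
    o,d=ray(K,V,u,v); return o+d*(z-o[2])/d[2]
def proj(K,V,p):
    q=V[:3,:3]@np.array(p)+V[:3,3]; return K[0,2]+K[0,0]*q[0]/-q[2], K[1,2]+K[1,1]*-q[1]/-q[2]
def save(n,img,s=1):
    cv2.imwrite('pics/'+n,cv2.cvtColor(cv2.resize(img,None,fx=s,fy=s,interpolation=cv2.INTER_CUBIC),cv2.COLOR_RGB2BGR))
E
python3 - <<'E'
from h import *
a,K,V,c=cam("top");b,K2,V2,c2=cam("side")
np.savez('c0.npz',a=a,b=b,K=K,V=V,K2=K2,V2=V2)
print(c.keys(),K,V,K2,V2,robot.get_obs())
save('t0.png',a,1.5);save('s0.png',b,1.5)
E
```

```text
pics
dict_keys(['image', 'K', 'view']) [[357.93866549   0.         253.58341201]
 [  0.         357.93866549 196.32922348]
 [  0.           0.           1.        ]] [[-7.40972712e-04 -9.99999500e-01  6.71809511e-04 -3.99064683e-02]
 [ 9.91861099e-01 -6.49405549e-04  1.27322972e-01 -5.52244280e-01]
 [-1.27322472e-01  7.60684567e-04  9.91861084e-01 -1.13390570e+00]
 [ 0.00000000e+00  0.00000000e+00  0.00000000e+00  1.00000000e+00]] [[366.87028069   0.         261.39578755]
 [  0.         366.87028069 191.38293059]
 [  0.           0.           1.        ]] [[-0.97705723 -0.21278271 -0.00909352  0.52522134]
 [ 0.10069279 -0.49914279  0.86064943 -0.12864136]
 [-0.18767028  0.83998809  0.50911676 -1.11467664]
 [ 0.          0.          0.          1.        ]] {'time_s': 0.1, 'joint_positions': array([-1.20232485e+00,  3.79382058e-01,  1.73472846e+00, -2.53424520e-05,
        1.02850182e+00, -3.32963556e-02]), 'qd': array([-0.00120668, -0.00200894,  0.00067386, -0.0006524 , -0.00024547,
        0.00066757]), 'joint_efforts': array([-2.29300909e-03, -7.65052199e+01, -4.35294914e+01,  6.50845142e-02,
        3.98334721e-02, -1.96822629e-05]), 'tcp_pos': array([ 0.27359288, -0.64392386,  0.2133327 ]), 'eef_rot': array([ 9.79889155e-01,  1.99541937e-01, -9.57423248e-05, -5.00893101e-04]), 'wrist_force': array([0.585659  , 0.38111895, 0.16945947]), 'ft_torque': array([-0.04297038, -0.01020029,  0.01112002]), 'finger_force': 0.0, 'grip_width': 0.9972164245907545}
```

View pics/t0.png

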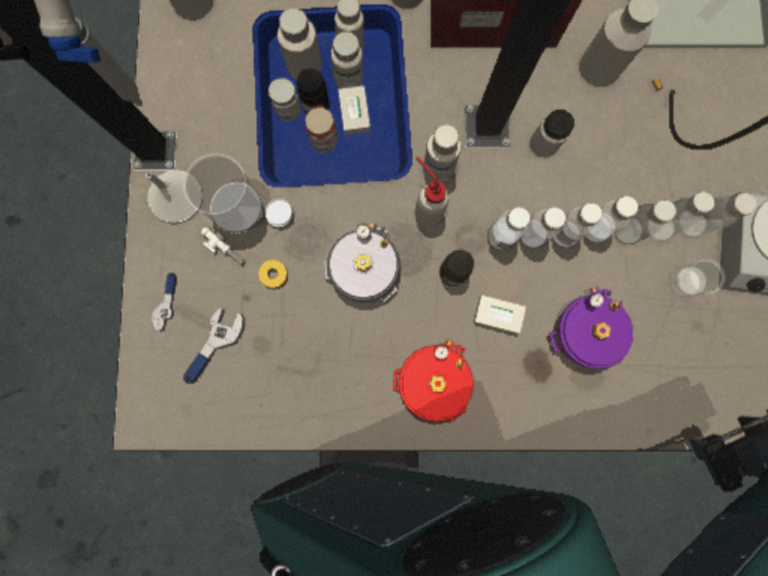

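View pics/s0.png

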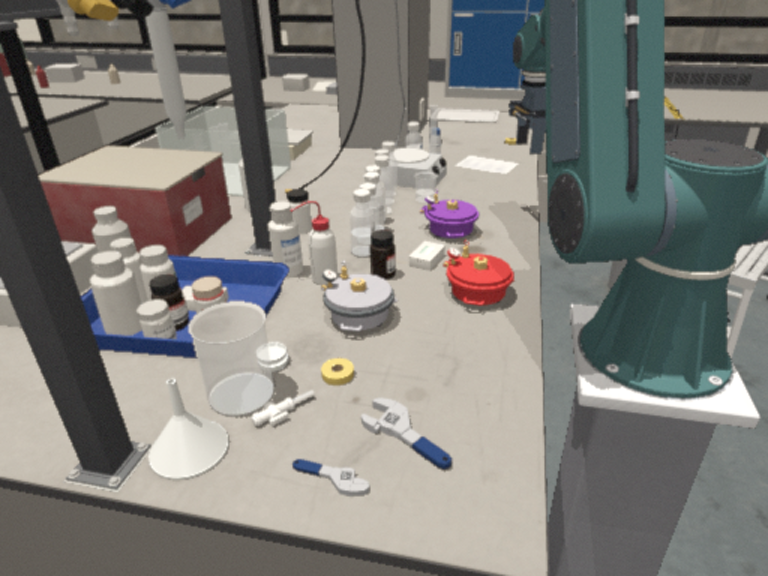

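The three vessels in the top view are steel (363,265), red (437,383) and purple (597,330). The steel one is meant. There are two wrenches, a small one at (163,300) and a large one at (215,345), and the larger is meant. I'll confirm both choices in one enlarged crop and measure them.

```bash
python3 - <<'E'
from h import *
d=np.load('c0.npz');a,K,V=d['a'],d['K'],d['V'];b,K2,V2=d['b'],d['K2'],d['V2']
A=cv2.resize(a[195:260,95:170],None,fx=5.3,fy=5.3,interpolation=cv2.INTER_CUBIC)
B=cv2.resize(a[145:210,205:280],None,fx=5.3,fy=5.3,interpolation=cv2.INTER_CUBIC)
save('crop1.png',np.hstack([A,B]))
hsv=cv2.cvtColor(a,cv2.COLOR_RGB2HSV)
# sleeve
def comp(m,x0,y0,x1,y1):
    mm=np.zeros_like(m);mm[y0:y1,x0:x1]=m[y0:y1,x0:x1]
    n,l,s,c=cv2.connectedComponentsWithStats(mm);i=1+np.argmax(s[1:,4]);return (l==i).astype(np.uint8),s[i],c[i]
blue=((hsv[...,0]>100)&(hsv[...,0]<130)&(hsv[...,1]>100)).astype(np.uint8)
m,s,c=comp(blue,115,215,150,260);print('sleeve',s,c)
P=np.array([onplane(K,V,u,v,0.012)[:2] for v,u in zip(*np.nonzero(m))])
mu=P.mean(0);w,e=np.linalg.eigh(np.cov(P.T));ax=e[:,1]*np.sign(e[1,1])*-1
t=(P-mu)@ax;print('sleeve world',mu,'axis(toward head)',ax,t.min(),t.max(),'sd',np.sqrt(w))
br=((hsv[...,0]>15)&(hsv[...,0]<35)&(hsv[...,1]>100)).astype(np.uint8)
m,s,c=comp(br,225,160,260,190);print('cap',s,c,onplane(K,V,*c,0.090))
print('dark ring/gauge by eye:',[onplane(K,V,u/1.5,v/1.5,z) for u,v,z in((362,231,.105),(384,239,.11),(363,262,.092))])
m,s,c=comp(br,165,165,200,195);print('tape',c,onplane(K,V,*c,0.018))
for n,u,v,z in(('jar',457,262,.115),('box',500,313,.03),('wrench worm',222,333,.022),('funnel',0,0,0)):print(n,onplane(K,V,u/1.5,v/1.5,z))
E
```

```text
sleeve [123 237  15  18 114] [130.23684211 244.77192982]
sleeve world [0.3955656  0.36370216] axis(toward head) [ 0.84332005 -0.53741166] -0.033677833931897785 0.027348811220088563 sd [0.00638114 0.01634694]
cap [237 170  10  10  64] [241.796875 174.734375] [ 0.61351345 -0.00332949  0.09      ]
dark ring/gauge by eye: [array([ 0.67634016, -0.00214741,  0.105     ]), array([ 0.6581508, -0.0478051,  0.11     ]), array([ 0.61334809, -0.00403003,  0.092     ])]
tape [181.4801444  182.24548736] [0.60190357 0.19988452 0.018     ]
jar [ 0.6088514  -0.19691198  0.115     ]
box [ 0.51208394 -0.30085188  0.03      ]
wrench worm [0.46943534 0.30536135 0.022     ]
funnel [1.27371276 0.87689044 0.        ]
```

View pics/crop1.png

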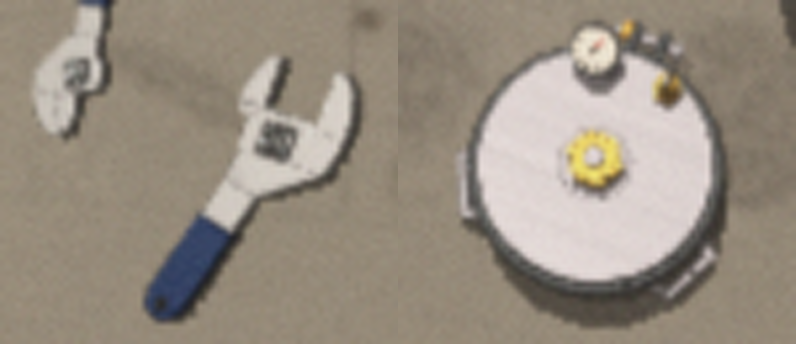

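The left crop shows the large wrench: mouth up and to the right, worm at crop (277,140), blue sleeve lower left. The right crop shows the steel vessel with its gauge at (597,48), valve at (668,88) and cap at (595,158). Next I need the hexagon's orientation and a better wrench pose.

```bash
python3 - <<'E'
from h import *
d=np.load('c0.npz');a,K,V=d['a'],d['K'],d['V'];b,K2,V2=d['b'],d['K2'],d['V2']
ctr=np.array([.6135,-.0035,.092])
tiles=[]
for im,k,v in((a,K,V),(b,K2,V2)):
    # rectify lid-cap top plane to 0.25 mm/px, up = world +x, left = world +y
    S=72; pts=[]; 
    for dx,dy in((.03,.03),(.03,-.03),(-.03,-.03),(-.03,.03)): pts.append(proj(k,v,ctr+[dx,dy,0]))
    H=cv2.getPerspectiveTransform(np.float32(pts),np.float32([[0,0],[480,0],[480,480],[0,480]]))
    r=cv2.warpPerspective(im,H,(480,480),flags=cv2.INTER_CUBIC); tiles.append(r[:, :390] if 0 else r)
    f=r.astype(float); y=np.clip((f[...,0]-f[...,2])/120,0,1)*(f[...,0]>150)
    yy,xx=np.mgrid[:480,:480]; X=(240-yy)/8; Y=(240-xx)/8   # mm
    sel=np.hypot(X,Y)<26
    w=y*sel; cx,cy=(w*X).sum()/w.sum(),(w*Y).sum()/w.sum()
    th=np.arctan2(Y-cy,X-cx); rr=np.hypot(X-cx,Y-cy)
    prof=[]
    for p in(4,6,8):
        h=(w*rr**p*np.exp(6j*th)).sum(); prof.append((np.degrees(np.angle(h))/6%60,abs(h)/(w*rr**p).sum()))
    print('centre off mm',cx,cy,'corner angle mod60, strength',np.round(prof,2))
save('hex.png',np.hstack(tiles),0.83)
hsv=cv2.cvtColor(a,cv2.COLOR_RGB2HSV)
# worm centroid and steel outline
g=a.mean(2); m=np.zeros(g.shape,bool); m[214:228,140:156]=1
w=np.clip(110-g,0,None)*m; vv,uu=np.nonzero(w>0)
c=np.average(uu,weights=w[w>0]),np.average(vv,weights=w[w>0]);print('worm px',c,onplane(K,V,*c,.021))
st=((hsv[...,1]<35)&(g>140)).astype(np.uint8);bl=((hsv[...,0]>100)&(hsv[...,0]<130)&(hsv[...,1]>100)).astype(np.uint8)
m=(st|bl);q=np.zeros_like(m);q[200:260,118:168]=m[200:260,118:168]
n,l,s,cc=cv2.connectedComponentsWithStats(q);i=1+np.argmax(s[1:,4]);print(s[i])
P=np.array([onplane(K,V,u,v,.014)[:2] for v,u in zip(*np.nonzero(l==i))])
for yaw in(-15,-17.5,-20):
    t=np.radians(yaw);ex=np.array([np.cos(t),np.sin(t)]);ey=np.array([-ex[1],ex[0]])
    o=np.array([.504,.291]);L=np.c_[(P-o)@ex,(P-o)@ey]*1e3
    L=L[L[:,0]>-5];print(yaw,'xmax y<0',L[L[:,1]<0,0].max(),'xmax y>0',L[L[:,1]>0,0].max(),'ymin',L[:,1].min(),'ymax',L[:,1].max(),'inner',L[(L[:,0]<11)&(L[:,1]<0),1].max(),L[(L[:,0]<11)&(L[:,1]>0),1].min())
E
```

```text
centre off mm 1.4894857191587771 0.6000189311924 corner angle mod60, strength [[ 9.57  0.05]
 [11.41  0.03]
 [15.22  0.02]]
centre off mm -0.5586848422031822 6.045117585526356 corner angle mod60, strength [[9.48 0.04]
 [9.22 0.03]
 [8.79 0.01]]
worm px (np.float64(146.47187928669413), np.float64(220.6899862825789)) [0.4737847  0.31082066 0.021     ]
[123 206  38  49 456]
-15 xmax y<0 13.248266300035594 xmax y>0 12.536860834410785 ymin -24.179836447898982 ymax 39.159523111640326 inner -9.483395072808314 26.367737144424204
-17.5 xmax y<0 13.898972474879171 xmax y>0 11.385985132882576 ymin -24.372629192304633 ymax 39.06643541216181 inner -9.562474812407975 26.435926097830468
-20 xmax y<0 14.52322116565086 xmax y>0 10.213435561516835 ymin -24.51902725179305 ymax 38.89898253248521 inner -9.623351837706682 26.4537927633897
```

View pics/hex.png

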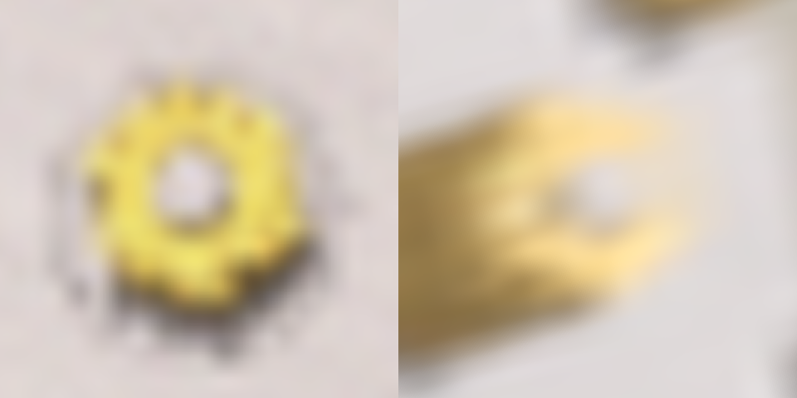

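The hexagon corners lie at about 10° mod 60 in both views (strength is weak but the two agree), with the cap centre near (0.615, -0.003). The wrench yaw is about -17°, its origin about (0.507, 0.295) and its grip about (0.438, 0.3375). The plan is to lay the wrench at yaw 10°, handle towards the robot.

```bash
python3 -m jog '[[[57,-14,0,0,0,-0.09],[57,-14,0,0,0,-0.09],[57,-14,0,0,0,-0.09],[57,-14,0,0,0,-0.09],[57,-14,0,0,0,-0.09],[57,-14,0,0,0,-0.09],[57,-14,0,0,0,-0.09],[57,-14,0,0,0,-0.09]]]' 0.3 10; python3 -m jog '[[[52,-3,0,0,0,-0.09],[52,-3,0,0,0,-0.09],[52,-3,0,0,0,-0.09],[52,-3,0,0,0,-0.09],[52,-3,0,0,0,-0.09],[52,-3,0,0,0,-0.09],[52,-3,0,0,0,-0.09],[52,-3,0,0,0,-0.09]]]'
cat > go.py <<'E'
# usage: go.py x y z psi_deg -> shift in current tool axes (mm), turn about tool z (rad)
from h import *; import sys
def rel(x,y,z,psi):
    o=robot.get_obs();Rm=R.from_quat(o['eef_rot']);T=Rm.as_matrix()
    p=np.degrees(np.arctan2(T[1,0],T[0,0]))
    # target orientation: x at psi, z down
    t=np.radians(psi);G=np.array([[np.cos(t),np.sin(t),0],[np.sin(t),-np.cos(t),0],[0,0,-1]])
    rv=R.from_matrix(T.T@G).as_rotvec()
    print('t',o['time_s'],'tcp',o['tcp_pos'].round(4),'psi',p.round(2),'F',o['wrist_force'].round(1),'M',o['ft_torque'].round(2),'grip',round(o['grip_width'],3),o['finger_force'],'j',o['joint_positions'].round(2))
    print('shift mm tool axes now',(T.T@(np.array([x,y,z])-o['tcp_pos'])*1e3).round(1),'turn',rv.round(4), 'in target axes',(G.T@(np.array([x,y,z])-o['tcp_pos'])*1e3).round(1))
if __name__=='__main__': rel(*map(float,sys.argv[1:5]))
E
python3 go.py .438 .3375 .1 148
```

```text
time_s: 1.1
tcp_pos: [0.5387, -0.2665, 0.2137]
eef_rot: [0.846, 0.533, -0.0, -0.0]
wrist_force: [0.3, -1.0, 1.5]
grip_width: 0.65
finger_force: 0.0
time_s: 2.1
tcp_pos: [0.5689, 0.14, 0.2138]
eef_rot: [0.604, 0.797, -0.0, -0.0]
wrist_force: [0.5, 0.1, -0.4]
grip_width: 0.651
finger_force: 0.0
t 2.1 tcp [0.5689 0.14   0.2138] psi 105.7 F [ 0.5  0.1 -0.4] M [-0.02 -0.13 -0.04] grip 0.651 0.0 j [ 0.2   0.2   1.97 -0.    0.97 -0.07]
shift mm tool axes now [225.6 -72.5 113.8] turn [-2.000e-04 -1.000e-04 -7.383e-01] in target axes [215.7  98.1 113.8]
```

```bash
python3 -m jog '[[[0,0,20,0,0,-0.1846],[0,0,20,0,0,-0.1846],[0,0,20,0,0,-0.1846],[0,0,10,0,0,-0.1846],[54,24.5,10,0,0,0],[54,24.5,10,0,0,0],[54,24.5,10,0,0,0],[54,24.5,14,0,0,0]]]'; python3 - <<'E'
from h import *
from go import rel
rel(.438,.3375,.003,148)
a,K,V,c=cam("top");b,K2,V2,c=cam("side")
A=cv2.resize(a[190:265,90:190],None,fx=4,fy=4,interpolation=cv2.INTER_CUBIC);B=cv2.resize(b[220:320,210:310],(300,300),interpolation=cv2.INTER_CUBIC)
save('near.png',np.hstack([A,B]))
E
```

```text
time_s: 3.1
tcp_pos: [0.4377, 0.3377, 0.0998]
eef_rot: [0.277, 0.961, 0.0, 0.0]
wrist_force: [0.9, 0.0, 0.8]
grip_width: 0.65
finger_force: 0.0
t 3.1 tcp [0.4377 0.3377 0.0998] psi 147.82 F [0.9 0.  0.8] M [ 0.1  -0.18  0.01] grip 0.65 0.0 j [ 0.62  0.32  2.08  0.    0.74 -0.39]
shift mm tool axes now [-0.4 -0.1 96.8] turn [ 0.0006  0.0002 -0.0032] in target axes [-0.4 -0.  96.8]
```

View pics/near.png

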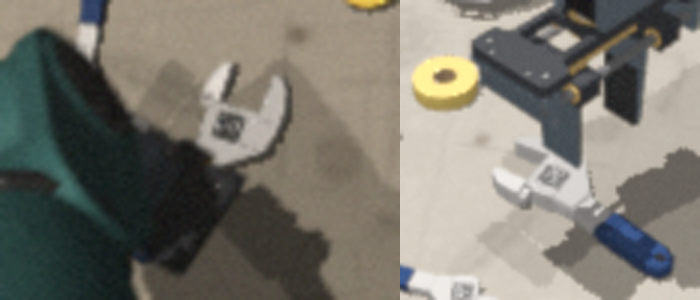

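The gripper stands open above the handle, straddling it in the side view. I'll descend and grip.

```bash
python3 -m jog '[[[0,0,25,0,0,0],[0,0,25,0,0,0],[0,0,20,0,0,0],[0,0,12,0,0,0],[0,0,8,0,0,0],[0,0,6,0,0,0],[0,0,0,0,0,0],[0,0,0,0,0,0]]]'; python3 -m jog '[[[0,0,0,0,0,0],[0,0,0,0,0,0],[0,0,0,0,0,0],[0,0,0,0,0,0],[0,0,0,0,0,0],[0,0,0,0,0,0],[0,0,0,0,0,0],[0,0,0,0,0,0]]]' -1 35;python3 go.py .438 .3375 .003 148
```

```text
time_s: 4.2
tcp_pos: [0.4389, 0.3365, 0.0043]
eef_rot: [0.277, 0.961, 0.0, 0.0]
wrist_force: [0.3, -0.5, -1.0]
grip_width: 0.646
finger_force: 0.0
time_s: 5.2
tcp_pos: [0.4387, 0.3363, 0.0039]
eef_rot: [0.277, 0.961, 0.0, -0.0]
wrist_force: [-0.6, 0.8, -0.9]
grip_width: 0.259
finger_force: 35.5
t 5.2 tcp [0.4387 0.3363 0.0039] psi 147.83 F [-0.6  0.8 -0.9] M [0.07 0.09 0.01] grip 0.259 35.52578542381525 j [ 0.61  0.49  2.08  0.    0.57 -0.4 ]
shift mm tool axes now [1.2 0.7 0.9] turn [-0.     -0.     -0.0029] in target axes [1.2 0.7 0.9]
```

```bash
python3 -m jog '[[[0,0,-15,0,0,0],[0,0,-25,0,0,0],[0,0,-25,0,0,-0.1],[0,0,-25,0,0,-0.1],[0,0,-25,0,0,-0.1],[0,0,-11,0,0,-0.1],[0,0,0,0,0,-0.0745],[0,0,0,0,0,0]]]';python3 go.py .499 -.0044 .107 175
```

```text
time_s: 6.2
tcp_pos: [0.4387, 0.3363, 0.1308]
eef_rot: [0.044, 0.999, 0.0, 0.0]
wrist_force: [-0.0, -0.3, -2.5]
grip_width: 0.259
finger_force: 35.5
t 6.2 tcp [0.4387 0.3363 0.1308] psi 174.99 F [-0.  -0.3 -2.5] M [ 0.1  -0.02  0.02] grip 0.259 35.49855076242238 j [ 0.61  0.27  2.07  0.    0.8  -0.87]
shift mm tool axes now [ -89.8 -334.1   23.7] turn [ 0.0005  0.0006 -0.0001] in target axes [ -89.7 -334.1   23.8]
```

```bash
python3 -m jog '[[[-10,-30,0,0,0,0],[-13,-48,0,0,0,0],[-13,-52,0,0,0,0],[-13,-52,0,0,0,0],[-13,-52,0,0,0,0],[-13,-50,8,0,0,0],[-10,-35,8,0,0,0],[-5,-15,8,0,0,0]]]';python3 - <<'E'
from h import *
from go import rel
rel(.499,-.0044,.079,175)
a,K,V,c=cam("top");b,K2,V2,c2=cam("side")
np.savez('c1.npz',a=a,b=b)
A=cv2.resize(a[145:225,200:290],None,fx=5,fy=5,interpolation=cv2.INTER_CUBIC);B=cv2.resize(b[165:245,200:270],(350,400),interpolation=cv2.INTER_CUBIC)
save('hov.png',np.hstack([A,B]))
E
```

```text
time_s: 7.2
tcp_pos: [0.4996, -0.0059, 0.1059]
eef_rot: [0.045, 0.999, -0.0, 0.0]
wrist_force: [0.0, 0.3, -3.2]
grip_width: 0.259
finger_force: 35.5
t 7.2 tcp [ 0.4996 -0.0059  0.1059] psi 174.82 F [ 0.   0.3 -3.2] M [ 0.12 -0.06  0.02] grip 0.259 35.501163359731436 j [-0.06  0.24  2.18 -0.    0.73 -1.54]
shift mm tool axes now [ 0.7  1.4 26.9] turn [-0.0001  0.0002 -0.0031] in target axes [ 0.7  1.4 26.9]
```

View pics/hov.png

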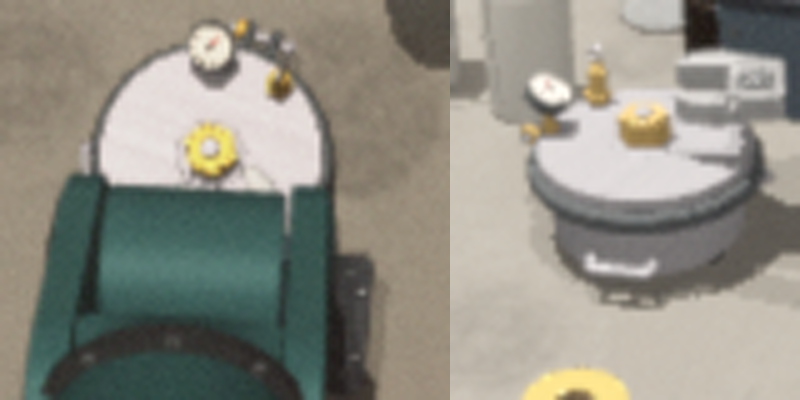

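The top view is blocked by the arm. The side view shows the jaws at the right, at about (677,60–110), level with the cap at (645,120). I'll check the tip position by ray.

```bash
python3 - <<'E'
from h import *
d=np.load('c0.npz');K,V=d['K2'],d['V2'];T=np.array([.4996,-.0059]);t=np.radians(10)
Rm=np.array([[np.cos(t),-np.sin(t)],[np.sin(t),np.cos(t)]])
o=T-Rm@np.array([-79.2,21.2])*1e-3
print('origin expected',o)
for n,l,z in(('mov tip low',(13,37),.102),('mov tip top',(13,37),.120),('worm',(-37,6),.124),('fix tip top',(13,-25),.120)):
    p=o+Rm@np.array(l)*1e-3;u,v=proj(K,V,[*p,z]);print(n,p,'crop px',450+(u-200)*5,(v-165)*5)
u,v=proj(K,V,[.6148,-.003,.096]);print('stub',450+(u-200)*5,(v-165)*5)
b=np.load('c1.npz')['b']; save('hov2.png',b[170:200,222:265],16)
print('crop2: u=222+x/16 v=170+y/16; worm',[(16*(proj(K,V,[*(o+Rm@np.array([-37,6])*1e-3),.124])[i]-(222,170)[i])) for i in(0,1)],'stub',16*(u-222),16*(v-170))
E
```

```text
origin expected [ 0.58127812 -0.01302499]
mov tip low [0.58765563 0.02567032] crop px 668.816878093739 123.14583236338535
mov tip top [0.58765563 0.02567032] crop px 667.8467530995945 98.19842163249433
worm [ 0.54379834 -0.01354112] crop px 750.1341574005996 69.56947587539162
fix tip top [ 0.59842182 -0.03538776] crop px 675.6149111612112 51.28010302982972
stub 639.6560607459069 104.97457635972395
crop2: u=222+x/16 v=170+y/16; worm [np.float64(608.429303681919), np.float64(142.62232280125318)] stub 254.8993943869018 255.91864435111665
```

View pics/hov2.png

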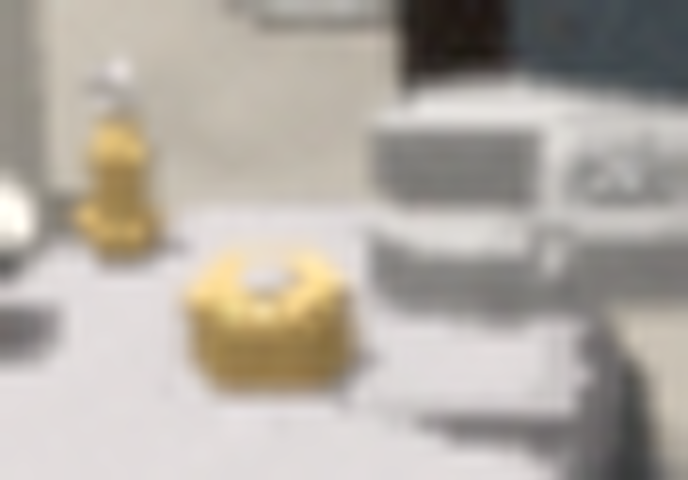

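The stub and worm are both offset from my prediction by the same camera bias (about 0.75 px), so their relative position is good. I'll make one firmer check of the hexagon orientation with averaged frames.

```bash
python3 - <<'E'
from h import *
d=np.load('c0.npz');K,V,K2,V2=[d[k] for k in('K','V','K2','V2')]
top=np.mean([robot.read_camera('top')['image'].astype(float) for _ in range(5)],0)
sd=np.mean([robot.read_camera('side')['image'].astype(float) for _ in range(5)],0)
y=np.clip((top[...,0]-top[...,2]-20)/100,0,1).astype(np.float32)
# subpixel radii around the cap centre at top plane
from scipy.ndimage import map_coordinates as mc
th=np.radians(np.arange(0,360,10));C=np.array([.615,-.0028])
rs=np.arange(10,24,.25);rad=[]
for t in th:
    uv=np.array([proj(K,V,[C[0]+r*1e-3*np.cos(t),C[1]+r*1e-3*np.sin(t),.092]) for r in rs])
    p=mc(y,[uv[:,1],uv[:,0]],order=1);i=np.nonzero(p<.5)[0];rad.append(rs[i[0]] if len(i) else np.nan)
rad=np.array(rad);print(dict(zip(np.arange(0,360,10),rad)))
A=np.c_[np.ones_like(th),np.cos(th),np.sin(th),np.cos(2*th),np.sin(2*th),np.cos(6*th),np.sin(6*th)]
k=np.linalg.lstsq(A,rad,rcond=None)[0];print('coef',k.round(2),'corner',np.degrees(np.arctan2(k[6],k[5]))/6%60)
ys=np.clip((sd[...,0]-sd[...,2]-25)/80,0,1)
print('side column sums rows');
for v in range(183,197):print(v,ys[v,230:248].round(1),ys[v,230:248].sum().round(2))
cam=-V2[:3,:3].T@V2[:3,3];print('px/mm',K2[0,0]/1e3/-(V2[:3,:3]@[.615,-.003,.085]+V2[:3,3])[2],'az',np.degrees(np.arctan2(*(cam[:2]-C)[::-1])))
g=sd.mean(2);print('grey');print(g[189:196,230:248].round(0).astype(int))
E
```

```text
{np.int64(0): np.float64(15.0), np.int64(10): np.float64(15.75), np.int64(20): np.float64(15.5), np.int64(30): np.float64(15.0), np.int64(40): np.float64(15.25), np.int64(50): np.float64(15.5), np.int64(60): np.float64(15.75), np.int64(70): np.float64(16.25), np.int64(80): np.float64(15.75), np.int64(90): np.float64(14.75), np.int64(100): np.float64(15.0), np.int64(110): np.float64(15.5), np.int64(120): np.float64(16.0), np.int64(130): np.float64(16.5), np.int64(140): np.float64(17.0), np.int64(150): np.float64(17.0), np.int64(160): np.float64(16.25), np.int64(170): np.float64(17.0), np.int64(180): np.float64(17.25), np.int64(190): np.float64(17.5), np.int64(200): np.float64(17.25), np.int64(210): np.float64(15.5), np.int64(220): np.float64(16.0), np.int64(230): np.float64(16.75), np.int64(240): np.float64(17.25), np.int64(250): np.float64(17.0), np.int64(260): np.float64(15.75), np.int64(270): np.float64(15.25), np.int64(280): np.float64(15.25), np.int64(290): np.float64(15.5), np.int64(300): np.float64(15.75), np.int64(310): np.float64(15.75), np.int64(320): np.float64(15.5), np.in
[... 1192 characters left out ...]
. 0. 0. 0. 0. 0. 0. 0. 0. 0. 0. 0. 0. 0. 0. 0. 0. 0.] 0.0
196 [0. 0. 0. 0. 0. 0. 0. 0. 0. 0. 0. 0. 0. 0. 0. 0. 0. 0.] 0.0
px/mm 0.30846571948299717 az 106.80937065244201
grey
[[222 222 217 185 150 161 190 190 204 182 184 143 132 137 189 190 177 163]
 [221 221 217 193 138 132 146 148 152 142 132 128 113 127 181 214 216 207]
 [221 220 216 193 138 124 120 119 117 118 114 110 106 120 166 207 218 218]
 [220 220 215 199 151 126 119 116 115 116 114 109 107 117 148 184 216 219]
 [221 220 217 215 186 143 124 121 120 120 120 116 113 131 175 209 219 219]
 [221 220 215 220 213 181 161 157 157 156 156 155 153 168 209 213 219 219]
 [222 221 220 219 219 217 218 218 216 214 216 216 212 195 208 205 215 213]]
```

The orientation is confirmed at about 8–10°, with a flat facing the side camera. I'll lower beside the cap and slide the mouth over it.

```bash
python3 -m jog '[[[0,0,8,0,0,0],[0,0,8,0,0,0],[0,0,6,0,0,0],[0,0,3,0,0,0],[0,0,1,0,0,0],[0,0,0,0,0,0],[0,0,0,0,0,0],[0,0,0,0,0,0]]]';python3 -m jog '[[[-3.9,1,0,0,0,0],[-3.9,1,0,0,0,0],[-3.9,1,0,0,0,0],[-3.9,1.1,0,0,0,0],[-3.9,1.1,0,0,0,0],[-2.9,0.8,0,0,0,0],[-1.9,0.5,0,0,0,0],[0,0,0,0,0,0]]]';python3 go.py .4996 -.0059 .079 175
```

```text
time_s: 8.8
tcp_pos: [0.4995, -0.0043, 0.0801]
eef_rot: [0.043, 0.999, -0.0, 0.0]
wrist_force: [1.0, 0.7, -3.1]
grip_width: 0.256
finger_force: 35.5
time_s: 9.8
tcp_pos: [0.5242, 0.0001, 0.0799]
eef_rot: [0.043, 0.999, -0.0, -0.0]
wrist_force: [-0.0, 0.1, -3.6]
grip_width: 0.259
finger_force: 35.5
t 9.8 tcp [5.242e-01 1.000e-04 7.990e-02] psi 175.02 F [-0.   0.1 -3.6] M [ 0.1  -0.05 -0.06] grip 0.259 35.49960938282311 j [-0.04  0.32  2.14 -0.    0.69 -1.53]
shift mm tool axes now [23.9 -8.1  0.9] turn [-0.     -0.0001  0.0004] in target axes [23.9 -8.1  0.9]
```

```bash
python3 -m jog '[[[-0.3,-1,0,0,0,0],[-1.5,0.4,0,0,0,0],[-1.5,0.4,0,0,0,0],[-1.5,0.4,0,0,0,0],[-1.5,0.4,0,0,0,0],[-1,0.2,0,0,0,0],[-1,0.3,0,0,0,0],[0,0,0,0,0,0]]]';python3 go.py .5242 .0001 .0799 175
```

```text
time_s: 10.8
tcp_pos: [0.5326, 0.0005, 0.0799]
eef_rot: [0.043, 0.999, 0.0, -0.0]
wrist_force: [-1.0, 0.0, -4.2]
grip_width: 0.261
finger_force: 35.5
t 10.8 tcp [5.326e-01 5.000e-04 7.990e-02] psi 175.02 F [-1.   0.  -4.2] M [0.12 0.02 0.03] grip 0.261 35.49944853410125 j [-0.04  0.33  2.12  0.    0.69 -1.53]
shift mm tool axes now [ 8.3 -1.1  0. ] turn [ 0.     -0.      0.0004] in target axes [ 8.3 -1.1  0. ]
```

```bash
python3 -m jog '[[[-0.6,0.15,0,0,0,0],[-0.6,0.15,0,0,0,0],[-0.6,0.15,0,0,0,0],[-0.6,0.15,0,0,0,0],[0,0,0,0,0,0],[0,0,0,0,0,0],[0,0,0,0,0,0],[0,0,0,0,0,0]]]';python3 go.py .5326 .0005 .0799 175
```

```text
time_s: 11.8
tcp_pos: [0.5349, 0.0009, 0.0799]
eef_rot: [0.043, 0.999, 0.0, -0.0]
wrist_force: [0.0, -0.0, -3.6]
grip_width: 0.262
finger_force: 35.5
t 11.8 tcp [0.5349 0.0009 0.0799] psi 175.02 F [ 0.  -0.  -3.6] M [ 0.13 -0.03 -0.03] grip 0.262 35.49920469056815 j [-0.04  0.33  2.11  0.    0.7  -1.53]
shift mm tool axes now [ 2.3 -0.6  0. ] turn [ 0.     -0.      0.0004] in target axes [ 2.3 -0.6  0. ]
```

```bash
python3 -m jog '[[[-0.5,0.13,0,0,0,0],[-0.5,0.13,0,0,0,0],[-0.5,0.13,0,0,0,0],[-0.5,0.13,0,0,0,0],[0,0,0,0,0,0],[0,0,0,0,0,0],[0,0,0,0,0,0],[0,0,0,0,0,0]]]';python3 go.py .5326 .0005 .0799 175
```

```text
time_s: 12.8
tcp_pos: [0.537, 0.0012, 0.0799]
eef_rot: [0.043, 0.999, 0.0, 0.0]
wrist_force: [0.1, -0.1, -3.6]
grip_width: 0.258
finger_force: 35.5
t 12.8 tcp [0.537  0.0012 0.0799] psi 175.02 F [ 0.1 -0.1 -3.6] M [ 0.13 -0.03  0.03] grip 0.258 35.49944670405239 j [-0.04  0.33  2.11  0.    0.7  -1.53]
shift mm tool axes now [ 4.3 -1.1  0. ] turn [0.     0.0001 0.0004] in target axes [ 4.3 -1.1  0. ]
```

```bash
python3 -m jog '[[[-0.5,0.13,0,0,0,0],[-0.5,0.13,0,0,0,0],[-0.5,0.13,0,0,0,0],[-0.5,0.13,0,0,0,0],[0,0,0,0,0,0],[0,0,0,0,0,0],[0,0,0,0,0,0],[0,0,0,0,0,0]]]';python3 - <<'E'
from h import *
from go import rel
rel(.5326,.0005,.0799,175)
b=np.mean([robot.read_camera('side')['image'].astype(float) for _ in range(3)],0).astype(np.uint8)
save('on.png',b[168:203,222:270],14)
E
```

```text
time_s: 13.8
tcp_pos: [0.5375, 0.0015, 0.0795]
eef_rot: [0.043, 0.999, -0.0, -0.002]
wrist_force: [-9.5, -2.6, 1.2]
grip_width: 0.259
finger_force: 35.5
t 13.8 tcp [0.5375 0.0015 0.0795] psi 175.01 F [-9.5 -2.6  1.2] M [-0.31  1.45 -0.22] grip 0.259 35.54002080112696 j [-0.04  0.34  2.11 -0.    0.7  -1.52]
shift mm tool axes now [ 4.8 -1.4 -0.4] turn [-0.0003 -0.0033  0.0002] in target axes [ 4.8 -1.4 -0.4]
```

View pics/on.png

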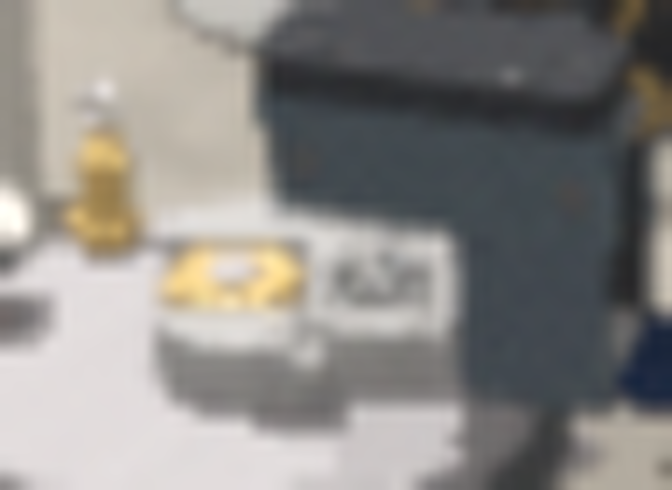

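The jaws straddle the cap and the throat is against it (9.5 N). I'll back off and lower it onto the lid.

```bash
python3 -m jog '[[[0.9,-0.2,0,0,0,0],[0.9,-0.2,0,0,0,0],[0,0,1,0,0,0],[0,0,1,0,0,0],[0,0,0.7,0,0,0],[0,0,0,0,0,0],[0,0,0,0,0,0],[0,0,0,0,0,0]]]';python3 go.py .5326 .0005 .0799 175
```

```text
time_s: 14.95
tcp_pos: [0.5372, 0.0013, 0.0772]
eef_rot: [0.043, 0.999, 0.0, -0.0]
wrist_force: [-2.2, 0.4, -3.3]
grip_width: 0.259
finger_force: 35.5
t 14.95 tcp [0.5372 0.0013 0.0772] psi 175.02 F [-2.2  0.4 -3.3] M [ 0.06  0.39 -0.06] grip 0.259 35.4973409185186 j [-0.04  0.34  2.11  0.    0.69 -1.52]
shift mm tool axes now [ 4.5 -1.2 -2.7] turn [ 0.     -0.0001  0.0004] in target axes [ 4.5 -1.2 -2.7]
```

```bash
python3 -m jog '[[[0.8,-0.2,0.5,0,0,0],[0,0,0.5,0,0,0],[0,0,0.4,0,0,0],[0,0,0,0,0,0],[0,0,0,0,0,0],[0,0,0,0,0,0],[0,0,0,0,0,0],[0,0,0,0,0,0]]]';python3 go.py .5326 .0005 .0799 175
```

```text
time_s: 15.95
tcp_pos: [0.5365, 0.0012, 0.0759]
eef_rot: [0.043, 0.999, -0.0, 0.0]
wrist_force: [-0.4, 0.8, -2.4]
grip_width: 0.26
finger_force: 35.5
t 15.95 tcp [0.5365 0.0012 0.0759] psi 175.02 F [-0.4  0.8 -2.4] M [ 0.04 -0.25  0.01] grip 0.26 35.52263850811869 j [-0.04  0.34  2.11 -0.    0.69 -1.53]
shift mm tool axes now [ 3.8 -1.  -4. ] turn [-0.      0.0002  0.0004] in target axes [ 3.8 -1.  -4. ]
```

```bash
python3 -m jog '[[[0,0,0,0,0,0],[0,0,0,0,0,0],[0,0,0,0,0,0],[0,0,0,0,0,0],[0,0,-4,0,0,0],[0,0,-12,0,0,0],[0,0,-18,0,0,0],[0,0,-14,0,0,0]]]' -0.1;python3 go.py .5706 -.0079 .100 190
```

```text
time_s: 16.95
tcp_pos: [0.5369, 0.0012, 0.1256]
eef_rot: [0.043, 0.999, 0.0, 0.001]
wrist_force: [0.3, 0.2, 0.7]
grip_width: 0.45
finger_force: 0.0
t 16.95 tcp [0.5369 0.0012 0.1256] psi 175.02 F [0.3 0.2 0.7] M [ 0.13 -0.12  0.03] grip 0.45 0.0 j [-0.04  0.25  2.1   0.    0.78 -1.53]
shift mm tool axes now [-34.4  -6.1  25.7] turn [-1.000e-04  1.400e-03 -2.614e-01] in target axes [-31.7 -14.8  25.6]
```

```bash
python3 -m jog '[[[0,0,0,0,0,-0.1307],[0,0,0,0,0,-0.1307],[-10.5,-5,6,0,0,0],[-10.5,-5,6,0,0,0],[-10.5,-5,6,0,0,0],[0,0,5,0,0,0],[0,0,0,0,0,0],[0,0,0,0,0,0]]]' -1 20;python3 - <<'E'
from h import *
from go import rel
rel(.5706,-.0079,.094,190)
b=np.mean([robot.read_camera('side')['image'].astype(float) for _ in range(3)],0).astype(np.uint8)
save('wm.png',b[160:205,222:272],12)
E
```

```text
time_s: 17.95
tcp_pos: [0.5697, -0.008, 0.1008]
eef_rot: [-0.087, 0.996, 0.0, -0.0]
wrist_force: [0.0, 0.4, -1.0]
grip_width: 0.003
finger_force: 0.0
t 17.95 tcp [ 0.5697 -0.008   0.1008] psi -170.01 F [ 0.   0.4 -1. ] M [ 0.1  -0.14 -0.01] grip 0.003 0.0 j [-0.06  0.34  2.04  0.    0.76 -1.8 ]
shift mm tool axes now [-0.9 -0.   6.8] turn [ 0.0001 -0.0003 -0.0001] in target axes [-0.9 -0.   6.8]
```

View pics/wm.png

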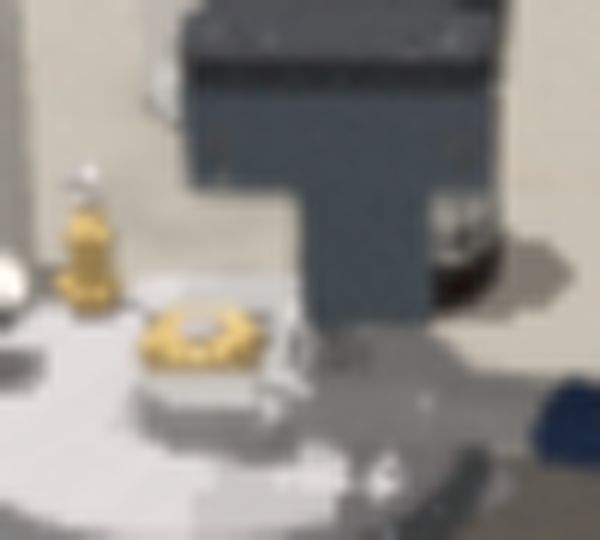

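The wrench lies round the cap and the closed fingertip stands over the worm. I'll lower it and gauge the contact.

```bash
python3 -m jog '[[[0,0,3,0,0,0],[0,0,2,0,0,0],[0,0,1,0,0,0],[0,0,0.5,0,0,0],[0,0,0.5,0,0,0],[0,0,0,0,0,0],[0,0,0,0,0,0],[0,0,0,0,0,0]]]';python3 go.py .5706 -.0079 .094 190
```

```text
time_s: 19.1
tcp_pos: [0.5701, -0.0081, 0.0939]
eef_rot: [-0.087, 0.996, 0.0, 0.0]
wrist_force: [-0.9, 0.1, 2.6]
grip_width: 0.006
finger_force: 1.5
t 19.1 tcp [ 0.5701 -0.0081  0.0939] psi -170.0 F [-0.9  0.1  2.6] M [ 0.1   0.02 -0.01] grip 0.006 1.5479651000350714 j [-0.06  0.35  2.04  0.    0.74 -1.8 ]
shift mm tool axes now [-0.5  0.1 -0.1] turn [-0.      0.0002 -0.    ] in target axes [-0.5  0.1 -0.1]
```

```bash
python3 -m jog '[[[0,0,0.9,0,0,0],[0,0,0.8,0,0,0],[0,0,0,0,0,0],[-3.4,0,0,0,0,0],[-3.4,0,0,0,0,0],[-3.4,0,0,0,0,0],[-3.4,0,0,0,0,0],[-3.4,0,0,0,0,0]]]';python3 go.py .5706 -.0079 .094 190
```

```text
time_s: 20.1
tcp_pos: [0.5874, -0.0052, 0.0933]
eef_rot: [-0.087, 0.996, -0.0, 0.0]
wrist_force: [-5.1, 0.4, 19.3]
grip_width: 0.006
finger_force: 9.8
t 20.1 tcp [ 0.5874 -0.0052  0.0933] psi -170.0 F [-5.1  0.4 19.3] M [ 0.11  1.07 -0.02] grip 0.006 9.755848338390933 j [-0.05  0.38  2.01 -0.    0.75 -1.79]
shift mm tool axes now [17.   0.2 -0.7] turn [-0.0002  0.0006  0.    ] in target axes [17.   0.2 -0.7]
```

```bash
python3 -m jog '[[[0,0,-5,0,0,0],[9,0,0,0,0,0],[8,0,2,0,0,0],[0,0,2.7,0,0,0],[-3.4,0,0,0,0,0],[-4.8,0,0,0,0,0],[-4.8,0,0,0,0,0],[-4,0,0,0,0,0]]]';python3 go.py .5706 -.0079 .094 190;python3 -m jog '[[[0,0,-5,0,0,0],[9,0,0,0,0,0],[8,0,2,0,0,0],[0,0,3,0,0,0],[-3.4,0,0,0,0,0],[-4.8,0,0,0,0,0],[-4.8,0,0,0,0,0],[-4,0,0,0,0,0]]]';python3 go.py .5706 -.0079 .094 190
```

```text
time_s: 21.1
tcp_pos: [0.5869, -0.0051, 0.0933]
eef_rot: [-0.087, 0.996, 0.0, -0.0]
wrist_force: [-6.6, 1.5, 19.4]
grip_width: 0.007
finger_force: 9.8
t 21.1 tcp [ 0.5869 -0.0051  0.0933] psi -170.01 F [-6.6  1.5 19.4] M [0.37 1.21 0.  ] grip 0.007 9.817624362185597 j [-0.05  0.38  2.01  0.    0.76 -1.79]
shift mm tool axes now [16.5  0.1 -0.7] turn [ 0.0002 -0.0001 -0.0001] in target axes [16.5  0.1 -0.7]
time_s: 22.1
tcp_pos: [0.5867, -0.005, 0.0933]
eef_rot: [-0.087, 0.996, 0.0, -0.0]
wrist_force: [-7.0, 3.7, 20.2]
grip_width: 0.008
finger_force: 10.3
t 22.1 tcp [ 0.5867 -0.005   0.0933] psi -170.01 F [-7.   3.7 20.2] M [ 0.8   1.39 -0.01] grip 0.008 10.323015851899981 j [-0.05  0.38  2.01  0.    0.76 -1.79]
shift mm tool axes now [16.4 -0.1 -0.7] turn [ 0.0004 -0.0003 -0.0002] in target axes [16.4 -0.1 -0.7]
```

```bash
python3 -m jog '[[[0,0,-5,0,0,0],[9,0,0,0,0,0],[8,0,2,0,0,0],[0,0,2.5,0,0,0],[-3.4,0,0,0,0,0],[-4.8,0,0,0,0,0],[-4.8,0,0,0,0,0],[-4,0,0,0,0,0]]]';python3 go.py .5706 -.0079 .094 190
```

```text
time_s: 23.1
tcp_pos: [0.586, -0.0049, 0.0934]
eef_rot: [-0.087, 0.996, 0.0, -0.001]
wrist_force: [-10.9, 3.0, 19.7]
grip_width: 0.002
finger_force: 9.4
t 23.1 tcp [ 0.586  -0.0049  0.0934] psi -170.02 F [-10.9   3.   19.7] M [0.76 1.98 0.02] grip 0.002 9.427074677332712 j [-0.05  0.38  2.01  0.    0.76 -1.79]
shift mm tool axes now [15.7 -0.3 -0.6] turn [ 0.0008 -0.0019 -0.0003] in target axes [15.7 -0.3 -0.6]
```

```bash
python3 -m jog '[[[0,0,-5,0,0,0],[9,0,0,0,0,0],[8,0,2,0,0,0],[0,0,2.6,0,0,0],[0,0,0,0,0,0],[-1.5,0,0,0,0,0],[-1.5,0,0,0,0,0],[0,0,0,0,0,0]]]';python3 go.py .5706 -.0079 .094 190;python3 -m jog '[[[-1.5,0,0,0,0,0],[-1.5,0,0,0,0,0],[-1.5,0,0,0,0,0],[0,0,0,0,0,0],[0,0,0,0,0,0],[0,0,0,0,0,0],[0,0,0,0,0,0],[0,0,0,0,0,0]]]';python3 go.py .5706 -.0079 .094 190
```

```text
time_s: 24.1
tcp_pos: [0.5721, -0.0076, 0.0935]
eef_rot: [-0.087, 0.996, 0.0, -0.001]
wrist_force: [-9.4, 1.5, 14.6]
grip_width: 0.004
finger_force: 7.8
t 24.1 tcp [ 0.5721 -0.0076  0.0935] psi -170.0 F [-9.4  1.5 14.6] M [ 0.16  1.55 -0.01] grip 0.004 7.8177200350910425 j [-0.05  0.36  2.04 -0.    0.75 -1.8 ]
shift mm tool axes now [ 1.5 -0.  -0.5] turn [ 0.0005 -0.0021 -0.0001] in target axes [ 1.5 -0.  -0.5]
time_s: 25.1
tcp_pos: [0.5763, -0.0068, 0.0935]
eef_rot: [-0.087, 0.996, 0.0, -0.001]
wrist_force: [-11.4, 0.5, 16.0]
grip_width: 0.003
finger_force: 8.3
t 25.1 tcp [ 0.5763 -0.0068  0.0935] psi -170.0 F [-11.4   0.5  16. ] M [0.33 1.87 0.03] grip 0.003 8.26857727020979 j [-0.05  0.36  2.03  0.    0.75 -1.8 ]
shift mm tool axes now [ 5.8 -0.1 -0.5] turn [ 0.0006 -0.0024 -0.0001] in target axes [ 5.8 -0.1 -0.5]
```

Fx/Fz is now about 0.7, up from 0.26 while the worm was turning, so the fingertip is slipping and the worm has stalled, which suggests the jaw is snug. I'll move to the standby pose for the push and check by camera.

```bash
python3 -m jog '[[[0,0,-12,0,0,0],[0,0,-14,0,0,0.131],[0,0,0,0,0,0.131],[31,-10,0,0,0,0],[31,-10,0,0,0,0],[30,-9,0,0,0,0],[0,0,10,0,0,0],[0,0,10,0,0,0]]]';python3 - <<'E'
from h import *
from go import rel
rel(.4822,-.0276,.075,175)
a=np.mean([robot.read_camera('top')['image'].astype(float) for _ in range(3)],0).astype(np.uint8)
b=np.mean([robot.read_camera('side')['image'].astype(float) for _ in range(3)],0).astype(np.uint8)
np.savez('c2.npz',a=a,b=b)
A=cv2.resize(a[150:190,220:265],None,fx=9,fy=9,interpolation=cv2.INTER_CUBIC)
B=cv2.resize(b[168:208,222:266],None,fx=9,fy=9,interpolation=cv2.INTER_CUBIC)
save('snug.png',np.hstack([A,B]))
E
```

```text
time_s: 26.1
tcp_pos: [0.4842, -0.0277, 0.0992]
eef_rot: [0.044, 0.999, -0.0, 0.001]
wrist_force: [-0.0, 0.6, 0.9]
grip_width: 0.003
finger_force: 0.0
t 26.1 tcp [ 0.4842 -0.0277  0.0992] psi 174.98 F [-0.   0.6  0.9] M [ 0.1  -0.15 -0.02] grip 0.003 0.0 j [-0.11  0.23  2.21  0.    0.7  -1.59]
shift mm tool axes now [ 2.  -0.  24.2] turn [ 0.      0.0015 -0.0004] in target axes [ 2.  -0.  24.2]
```

View pics/snug.png

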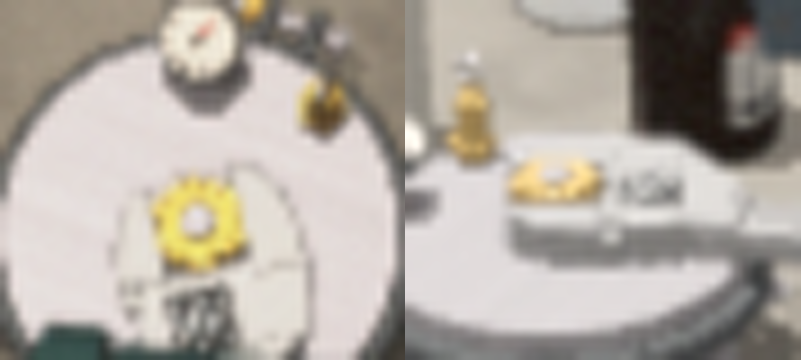

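Both jaws lie against the brass with no lid showing between them: left flat at (155,230), right flat at (242,220). The jaw is snug, so I'll lower beside the sleeve and start the push.

```bash
python3 -m jog '[[[2,0,8,0,0,0],[0,0,8,0,0,0],[0,0,7,0,0,0],[0,0,3,0,0,0],[0,2,0,0,0,0],[0,2,0,0,0,0],[0,2,0,0,0,0],[0,0,0,0,0,0]]]';python3 go.py .4822 -.0276 .073 175
```

```text
time_s: 27.4
tcp_pos: [0.4819, -0.0215, 0.0735]
eef_rot: [0.044, 0.999, -0.0, 0.0]
wrist_force: [-0.1, -1.7, 0.5]
grip_width: 0.003
finger_force: 0.7
t 27.4 tcp [ 0.4819 -0.0215  0.0735] psi 175.0 F [-0.1 -1.7  0.5] M [-0.14 -0.13 -0.01] grip 0.003 0.7042900238593575 j [-0.09  0.27  2.22 -0.    0.65 -1.58]
shift mm tool axes now [-0.9 -6.1  0.5] turn [-0.0001  0.0003  0.0001] in target axes [-0.9 -6.1  0.5]
```

```bash
python3 -m jog '[[[0,1,0,0,0,0],[0,1,0,0,0,0],[0,1,0,0,0,0],[0,1,0,0,0,0],[0,1,0,0,0,0],[0,0,0,0,0,0],[0,0,0,0,0,0],[0,0,0,0,0,0]]]';python3 go.py .4822 -.0276 .073 175
```

```text
time_s: 28.4
tcp_pos: [0.482, -0.0165, 0.0733]
eef_rot: [0.044, 0.999, 0.0, -0.0]
wrist_force: [-2.8, -3.4, 1.3]
grip_width: 0.007
finger_force: 1.9
t 28.4 tcp [ 0.482  -0.0165  0.0733] psi 174.99 F [-2.8 -3.4  1.3] M [-0.5   0.32  0.05] grip 0.007 1.852380394411739 j [-0.08  0.28  2.22  0.    0.65 -1.57]
shift mm tool axes now [ -1.2 -11.    0.3] turn [ 0.     -0.0004 -0.0002] in target axes [ -1.2 -11.    0.3]
```

```bash
python3 -m jog '[[[1.3,6.5,0,0,0,0.055],[1.3,6.5,0,0,0,0.055],[1.3,6.5,0,0,0,0.055],[1.3,6.5,0,0,0,0.055],[1.3,6.5,0,0,0,0.055],[1.3,6.5,0,0,0,0.05],[1.3,6.5,0,0,0,0.05],[0,0,0,0,0,0]]]';python3 go.py .4822 -.0276 .073 175
```

```text
time_s: 29.4
tcp_pos: [0.485, 0.0298, 0.0734]
eef_rot: [0.229, 0.973, 0.0, 0.0]
wrist_force: [0.3, -0.1, -0.5]
grip_width: 0.005
finger_force: 0.1
t 29.4 tcp [0.485  0.0298 0.0734] psi 153.53 F [ 0.3 -0.1 -0.5] M [ 0.07 -0.1  -0.04] grip 0.005 0.11097520417024498 j [ 0.01  0.28  2.21  0.    0.65 -1.1 ]
shift mm tool axes now [-23.1 -52.7   0.4] turn [ 0.0004  0.0005 -0.3747] in target axes [ -2.2 -57.5   0.4]
```

```bash
python3 -m jog '[[[0.3,1.6,0,0,0,0.012],[0.3,1.6,0,0,0,0.012],[0.3,1.6,0,0,0,0.012],[0.3,1.6,0,0,0,0.012],[0.3,1.6,0,0,0,0.012],[0.3,1.6,0,0,0,0.012],[0,0,0,0,0,0],[0,0,0,0,0,0]]]';python3 go.py .4822 -.0276 .073 175
```

```text
time_s: 30.4
tcp_pos: [0.4877, 0.0389, 0.0733]
eef_rot: [0.264, 0.965, 0.0, 0.0]
wrist_force: [-0.4, -1.5, 0.2]
grip_width: 0.008
finger_force: 0.8
t 30.4 tcp [0.4877 0.0389 0.0733] psi 149.38 F [-0.4 -1.5  0.2] M [-0.24 -0.11  0.01] grip 0.008 0.8053207652437777 j [ 0.03  0.28  2.2   0.    0.65 -1.  ]
shift mm tool axes now [-29.2 -60.    0.3] turn [ 1.000e-04  0.000e+00 -4.472e-01] in target axes [ -0.4 -66.7   0.3]
```

```bash
python3 -m jog '[[[0.3,1.6,0,0,0,0.012],[0.3,1.6,0,0,0,0.012],[0.3,1.6,0,0,0,0.012],[0.3,1.6,0,0,0,0.012],[0.3,1.6,0,0,0,0.012],[0,0,0,0,0,0],[0,0,0,0,0,0],[0,0,0,0,0,0]]]';python3 go.py .4822 -.0276 .073 175
```

```text
time_s: 31.4
tcp_pos: [0.4906, 0.0464, 0.0733]
eef_rot: [0.293, 0.956, 0.0, -0.0]
wrist_force: [-3.1, -0.6, 2.0]
grip_width: 0.007
finger_force: 0.8
t 31.4 tcp [0.4906 0.0464 0.0733] psi 145.94 F [-3.1 -0.6  2. ] M [-0.07  0.18  0.02] grip 0.007 0.8465628948817994 j [ 0.05  0.29  2.2   0.    0.66 -0.93]
shift mm tool axes now [-34.5 -66.    0.3] turn [ 1.000e-04 -1.000e-04 -5.072e-01] in target axes [  1.9 -74.5   0.3]
```

```bash
python3 -m jog '[[[0.3,1.6,0,0,0,0.012],[0.3,1.6,0,0,0,0.012],[0.3,1.6,0,0,0,0.012],[0.3,1.6,0,0,0,0.012],[0,0,0,0,0,0],[0,0,0,0,0,0],[0,0,0,0,0,0],[0,0,0,0,0,0]]]';python3 go.py .4822 -.0276 .073 175
```

```text
time_s: 32.4
tcp_pos: [0.4934, 0.0523, 0.0734]
eef_rot: [0.316, 0.949, 0.0, 0.0]
wrist_force: [-2.0, -0.7, 0.6]
grip_width: 0.003
finger_force: 1.0
t 32.4 tcp [0.4934 0.0523 0.0734] psi 143.19 F [-2.  -0.7  0.6] M [-0.11  0.25  0.05] grip 0.003 0.9922326311300367 j [ 0.06  0.29  2.19  0.    0.66 -0.87]
shift mm tool axes now [-38.9 -70.7   0.4] turn [ 1.000e-04  2.000e-04 -5.552e-01] in target axes [  4.2 -80.6   0.4]
```

```bash
python3 -m jog '[[[0.3,1.6,0,0,0,0.012],[0.3,1.6,0,0,0,0.012],[0.3,1.6,0,0,0,0.012],[0,0,0,0,0,0],[0,0,0,0,0,0],[0,0,0,0,0,0],[0,0,0,0,0,0],[0,0,0,0,0,0]]]'|sed -n 2,4p
```

```text
tcp_pos: [0.4956, 0.0567, 0.0734]
eef_rot: [0.333, 0.943, 0.0, 0.0]
wrist_force: [-1.7, -0.4, -0.2]
```

```bash
python3 -m jog '[[[0.3,1.6,0,0,0,0.012],[0.3,1.6,0,0,0,0.012],[0.3,1.6,0,0,0,0.012],[0,0,0,0,0,0],[0,0,0,0,0,0],[0,0,0,0,0,0],[0,0,0,0,0,0],[0,0,0,0,0,0]]]'|sed -n 2,4p
```

```text
tcp_pos: [0.4973, 0.0606, 0.0732]
eef_rot: [0.35, 0.937, -0.001, -0.001]
wrist_force: [-4.8, -7.0, 2.9]
```

```bash
python3 -m jog '[[[0.3,1.3,0,0,0,0.01],[0.3,1.3,0,0,0,0.01],[0,0,0,0,0,0],[0,0,0,0,0,0],[0,0,0,0,0,0],[0,0,0,0,0,0],[0,0,0,0,0,0],[0,0,0,0,0,0]]]';python3 go.py .4822 -.0276 .073 175
```

```text
time_s: 35.4
tcp_pos: [0.4985, 0.0629, 0.0732]
eef_rot: [0.359, 0.933, -0.001, -0.001]
wrist_force: [-5.4, -9.2, 3.1]
grip_width: 0.003
finger_force: 5.2
t 35.4 tcp [0.4985 0.0629 0.0732] psi 137.92 F [-5.4 -9.2  3.1] M [-1.45  0.89  0.15] grip 0.003 5.240506648260634 j [ 0.08  0.3   2.18 -0.    0.66 -0.76]
shift mm tool axes now [-48.6 -78.1   0.3] turn [-0.0014 -0.0011 -0.6472] in target axes [  8.3 -91.6   0.2]
```

```bash
python3 -m jog '[[[0.3,1.3,0,0,0,0.01],[0.3,1.3,0,0,0,0.01],[0,0,0,0,0,0],[0,0,0,0,0,0],[0,0,0,0,0,0],[0,0,0,0,0,0],[0,0,0,0,0,0],[0,0,0,0,0,0]]]';python3 - <<'E'
from h import *
from go import rel
rel(.4822,-.0276,.073,175)
d=np.load('c0.npz');K,V=d['K'],d['V']
from scipy.ndimage import map_coordinates as mc
C=np.array([.615,-.0028]);th=np.radians(np.arange(0,360,10));rs=np.arange(10,24,.25)
A=np.c_[np.ones_like(th),np.cos(th),np.sin(th),np.cos(2*th),np.sin(2*th),np.cos(6*th),np.sin(6*th)]
def corner(im):
    y=np.clip((im[...,0]-im[...,2]-20)/100,0,1).astype(np.float32);rad=[]
    for t in th:
        uv=np.array([proj(K,V,[C[0]+r*1e-3*np.cos(t),C[1]+r*1e-3*np.sin(t),.092]) for r in rs])
        p=mc(y,[uv[:,1],uv[:,0]],order=1);i=np.nonzero(p<.5)[0];rad.append(rs[i[0]] if len(i) else 24)
    k=np.linalg.lstsq(A,np.array(rad),rcond=None)[0]
    return np.degrees(np.arctan2(k[6],k[5]))/6%60,np.hypot(k[5],k[6])
now=np.mean([robot.read_camera('top')['image'].astype(float) for _ in range(5)],0)
np.save('c3.npy',now)
print('corner before',corner(np.load('c2.npz')['a'].astype(float)),'now',corner(now))
save('push.png',now[150:200,210:270].astype(np.uint8),10)
E
```

```text
time_s: 36.4
tcp_pos: [0.4998, 0.0651, 0.0732]
eef_rot: [0.368, 0.93, -0.001, -0.001]
wrist_force: [-5.5, -10.0, 3.6]
grip_width: 0.004
finger_force: 5.5
t 36.4 tcp [0.4998 0.0651 0.0732] psi 136.77 F [ -5.5 -10.    3.6] M [-1.58  0.86  0.15] grip 0.004 5.511906213214388 j [ 0.08  0.3   2.17 -0.    0.66 -0.73]
shift mm tool axes now [-50.7 -79.6   0.3] turn [-0.0015 -0.001  -0.6672] in target axes [  9.5 -93.9   0.2]
corner before (np.float64(8.092548911804338), np.float64(0.5455699817056208)) now (np.float64(37.35433685617478), np.float64(0.4837242990907783))
```

```bash
cat > sl.py <<'E'
from h import *
d=np.load('c0.npz');K2,V2=d['K2'],d['V2']
def sleeve(b):
    hsv=cv2.cvtColor(b.astype(np.uint8),cv2.COLOR_RGB2HSV);m=((hsv[...,0]>100)&(hsv[...,0]<130)&(hsv[...,1]>90)&(hsv[...,2]>40)).astype(np.uint8)
    m[:165]=0;m[240:]=0;m[:,:235]=0;m[:,320:]=0
    n,l,s,c=cv2.connectedComponentsWithStats(m);i=1+np.argmax(s[1:,4])
    P=np.array([onplane(K2,V2,u,v,.086)[:2] for v,u in zip(*np.nonzero(l==i))]);mu=P.mean(0);w,e=np.linalg.eigh(np.cov(P.T));ax=e[:,1]
    if ax[0]>0: ax=-ax
    return s[i],mu.round(4),'PCA deg',np.degrees(np.arctan2(ax[1],ax[0])).round(1),'extent',np.ptp((P-mu)@ax).round(3),'from axis',np.degrees(np.arctan2(mu[1]+.003,mu[0]-.6148)).round(1),np.hypot(mu[1]+.003,mu[0]-.6148).round(4)
E
python3 - <<'E'
from sl import *
from scipy.ndimage import map_coordinates as mc
now=np.mean([robot.read_camera('side')['image'].astype(float) for _ in range(3)],0)
print(sleeve(np.load('c2.npz')['b']));print(sleeve(now))
K,V=d['K'],d['V'];C=np.array([.615,-.0028]);th=np.radians(np.arange(0,360,5));rs=np.arange(10,24,.2)
for lo,th5 in((20,.4),(20,.6),(40,.5),(10,.5)):
  out=[]
  for im in(np.load('c2.npz')['a'].astype(float),np.load('c3.npy')):
    y=np.clip((im[...,0]-im[...,2]-lo)/100,0,1);rad=[]
    for t in th:
        uv=np.array([proj(K,V,[C[0]+r*1e-3*np.cos(t),C[1]+r*1e-3*np.sin(t),.092]) for r in rs])
        p=mc(y,[uv[:,1],uv[:,0]],order=1);i=np.nonzero(p<th5)[0];rad.append(rs[i[0]] if len(i) else 24)
    A=np.c_[np.ones_like(th),*[f(n*th) for n in(1,2,3,6) for f in(np.cos,np.sin)]]
    k=np.linalg.lstsq(A,np.array(rad),rcond=None)[0];out.append((np.degrees(np.arctan2(k[-1],k[-2]))/6%60).round(1))
  print(lo,th5,out)
E
```

```text
(array([267, 192,  21,   7, 104], dtype=int32), array([0.4845, 0.0116]), 'PCA deg', np.float64(175.4), 'extent', np.float64(0.064), 'from axis', np.float64(173.6), np.float64(0.1312))
(array([253, 201,  19,  13, 134], dtype=int32), array([0.5144, 0.0888]), 'PCA deg', np.float64(136.0), 'extent', np.float64(0.071), 'from axis', np.float64(137.6), np.float64(0.1361))
20 0.4 [np.float64(7.6), np.float64(36.5)]
20 0.6 [np.float64(8.2), np.float64(38.0)]
40 0.5 [np.float64(7.8), np.float64(39.3)]
10 0.5 [np.float64(7.8), np.float64(36.3)]
```

The image says the handle turned about 38° but the cap only about 30°, which hints at a little slack in the jaw. I'll back off and test the worm again.

```bash
python3 -m jog '[[[0,-8,0,0,0,0],[0,0,-15,0,0,0],[0,0,-15,0,0,-0.131],[0,0,0,0,0,-0.131],[-31,2.6,0,0,0,0],[-31,2.6,0,0,0,0],[-30,2.6,0,0,0,0],[0,0,0,0,0,0]]]';python3 - <<'E'
from sl import *
from go import rel
rel(.5792,.0226,.0935,151.8)
now=np.mean([robot.read_camera('side')['image'].astype(float) for _ in range(2)],0)
print(sleeve(now))
E
```

```text
time_s: 37.8
tcp_pos: [0.5819, 0.0228, 0.1046]
eef_rot: [0.244, 0.97, 0.0, 0.001]
wrist_force: [0.0, 0.4, 0.2]
grip_width: 0.003
finger_force: 0.0
t 37.8 tcp [0.5819 0.0228 0.1046] psi 151.72 F [0.  0.4 0.2] M [ 0.05 -0.17 -0.01] grip 0.003 0.0 j [-0.    0.35  2.02  0.    0.77 -1.08]
shift mm tool axes now [ 2.3 -1.5 11.1] turn [ 0.0013  0.0022 -0.0014] in target axes [ 2.3 -1.4 11.1]
(array([254, 201,  19,  13, 135], dtype=int32), array([0.5121, 0.0877]), 'PCA deg', np.float64(137.5), 'extent', np.float64(0.073), 'from axis', np.float64(138.6), np.float64(0.137))
```

```bash
python3 -m jog '[[[2.3,-1.4,5,0,0,0],[0,0,4,0,0,0],[0,0,2,0,0,0],[0,0,1,0,0,0],[0,0,0,0,0,0],[-1.5,0,0,0,0,0],[-1.5,0,0,0,0,0],[0,0,0,0,0,0]]]';python3 go.py .5792 .0226 .0935 151.8;python3 -m jog '[[[-2,0,0,0,0,0],[-2,0,0,0,0,0],[-2,0,0,0,0,0],[-2,0,0,0,0,0],[-2,0,0,0,0,0],[-2,0,0,0,0,0],[0,0,0,0,0,0],[0,0,0,0,0,0]]]';python3 go.py .5792 .0226 .0935 151.8
```

```text
time_s: 38.9
tcp_pos: [0.5801, 0.0218, 0.0931]
eef_rot: [0.244, 0.97, 0.0, 0.0]
wrist_force: [-11.3, 0.6, 32.5]
grip_width: 0.005
finger_force: 16.2
t 38.9 tcp [0.5801 0.0218 0.0931] psi 151.79 F [-11.3   0.6  32.5] M [ 0.04  1.85 -0.03] grip 0.005 16.157745358050306 j [-0.    0.37  2.02  0.    0.75 -1.08]
shift mm tool axes now [ 1.1  0.3 -0.4] turn [ 0.0003  0.0004 -0.0002] in target axes [ 1.1  0.3 -0.4]
time_s: 39.9
tcp_pos: [0.5904, 0.0169, 0.093]
eef_rot: [0.244, 0.97, 0.001, -0.0]
wrist_force: [-11.3, 8.6, 30.1]
grip_width: 0.005
finger_force: 15.3
t 39.9 tcp [0.5904 0.0169 0.093 ] psi 151.77 F [-11.3   8.6  30.1] M [1.79 2.01 0.01] grip 0.005 15.301238964311779 j [-0.01  0.38  2.    0.    0.76 -1.09]
shift mm tool axes now [12.6 -0.3 -0.5] turn [ 0.0011 -0.0004 -0.0005] in target axes [12.6 -0.3 -0.5]
```

```bash
python3 -m jog '[[[0,0,-5,0,0,0],[8,0,0,0,0,0],[7,0,2,0,0,0],[0,0,1.6,0,0,0],[0,0,0,0,0,0],[-3,0,0,0,0,0],[-3,0,0,0,0,0],[-3,0,0,0,0,0]]]';python3 go.py .5792 .0226 .0935 151.8
```

```text
time_s: 40.9
tcp_pos: [0.5842, 0.0196, 0.0933]
eef_rot: [0.244, 0.97, 0.0, -0.001]
wrist_force: [-11.3, 8.3, 23.3]
grip_width: 0.003
finger_force: 11.5
t 40.9 tcp [0.5842 0.0196 0.0933] psi 151.77 F [-11.3   8.3  23.3] M [1.63 1.93 0.08] grip 0.003 11.538516841828823 j [-0.01  0.37  2.01  0.    0.76 -1.09]
shift mm tool axes now [ 5.8  0.3 -0.2] turn [ 0.     -0.002  -0.0005] in target axes [ 5.8  0.3 -0.2]
```

```bash
python3 -m jog '[[[-3,0,0,0,0,0],[-3,0,0,0,0,0],[0,0,-5,0,0,0],[8,0,0,0,0,0],[7,0,2,0,0,0],[0,0,2.5,0,0,0],[-2,0,0,0,0,0],[-2,0,0,0,0,0]]]';python3 go.py .5792 .0226 .0935 151.8; python3 -m jog '[[[-2,0,0,0,0,0],[-2,0,0,0,0,0],[-2,0,0,0,0,0],[-2,0,0,0,0,0],[-2,0,0,0,0,0],[0,0,0,0,0,0],[0,0,0,0,0,0],[0,0,0,0,0,0]]]';python3 go.py .5792 .0226 .0935 151.8
```

```text
time_s: 41.9
tcp_pos: [0.5796, 0.0217, 0.0934]
eef_rot: [0.244, 0.97, 0.0, -0.001]
wrist_force: [-10.7, 6.8, 17.6]
grip_width: 0.007
finger_force: 8.6
t 41.9 tcp [0.5796 0.0217 0.0934] psi 151.77 F [-10.7   6.8  17.6] M [ 1.23  1.75 -0.01] grip 0.007 8.574803827457345 j [-0.    0.37  2.02  0.    0.75 -1.08]
shift mm tool axes now [ 0.8  0.7 -0.1] turn [-0.0005 -0.0024 -0.0005] in target axes [ 0.8  0.7 -0.1]
time_s: 42.9
tcp_pos: [0.5885, 0.0169, 0.0935]
eef_rot: [0.244, 0.97, 0.0, -0.001]
wrist_force: [-9.2, 3.8, 16.0]
grip_width: 0.003
finger_force: 8.2
t 42.9 tcp [0.5885 0.0169 0.0935] psi 151.78 F [-9.2  3.8 16. ] M [ 0.9   1.69 -0.01] grip 0.003 8.171310690231621 j [-0.01  0.38  2.    0.    0.76 -1.09]
shift mm tool axes now [10.9  0.6  0. ] turn [-0.0004 -0.002  -0.0004] in target axes [10.9  0.6 -0. ]
```

The fingertip slips again at a ratio of about 0.65–0.7, so the jaw is tight. I'll return to the handle and press to confirm the seat.

```bash
python3 -m jog '[[[0,0,-15,0,0,0],[0,0,0,0,0,0.12],[0,0,0,0,0,0.12],[33,-11,0,0,0,0],[33,-11,0,0,0,0],[31,-10,5,0,0,0],[0,0,16,0,0,0],[0,0,13,0,0,0]]]';python3 - <<'E'
from sl import *
from go import rel
rel(.4948,.058,.073,138)
now=np.mean([robot.read_camera('side')['image'].astype(float) for _ in range(2)],0)
print(sleeve(now))
E
python3 -m jog '[[[0,1.5,0,0,0,0],[0,1.5,0,0,0,0],[0,1.5,0,0,0,0],[0,1,0,0,0,0],[0,1,0,0,0,0],[0,0,0,0,0,0],[0,0,0,0,0,0],[0,0,0,0,0,0]]]';python3 go.py .4948 .058 .073 138
```

```text
time_s: 43.9
tcp_pos: [0.4965, 0.0574, 0.0738]
eef_rot: [0.358, 0.934, 0.0, 0.0]
wrist_force: [-0.4, 0.3, -0.7]
grip_width: 0.005
finger_force: 0.0
t 43.9 tcp [0.4965 0.0574 0.0738] psi 138.04 F [-0.4  0.3 -0.7] M [ 0.07 -0.14 -0.05] grip 0.005 0.0 j [ 0.07  0.3   2.18 -0.    0.66 -0.77]
shift mm tool axes now [ 1.7 -0.8  0.8] turn [0.0006 0.0007 0.0008] in target axes [ 1.7 -0.8  0.8]
(array([254, 201,  18,  13, 129], dtype=int32), array([0.5126, 0.0867]), 'PCA deg', np.float64(137.7), 'extent', np.float64(0.071), 'from axis', np.float64(138.7), np.float64(0.136))
time_s: 45.0
tcp_pos: [0.5002, 0.0622, 0.0743]
eef_rot: [0.358, 0.934, -0.0, 0.0]
wrist_force: [-1.9, -5.0, 2.6]
grip_width: 0.006
finger_force: 2.6
t 45.0 tcp [0.5002 0.0622 0.0743] psi 138.04 F [-1.9 -5.   2.6] M [-0.84  0.17  0.08] grip 0.006 2.5744452242804527 j [ 0.08  0.3   2.18 -0.    0.66 -0.76]
shift mm tool axes now [ 1.2 -6.7  1.3] turn [-0.0003  0.0001  0.0007] in target axes [ 1.2 -6.7  1.3]
```

```bash
python3 -m jog '[[[0,1,0,0,0,0],[0,1,0,0,0,0],[0,1,0,0,0,0],[0,0,0,0,0,0],[0,0,0,0,0,0],[0,0,0,0,0,0],[0,0,0,0,0,0],[0,0,0,0,0,0]]]';python3 go.py .4948 .058 .073 138;python3 -m jog '[[[0,1,0,0,0,0],[0,1,0,0,0,0],[0,1,0,0,0,0],[0,0,0,0,0,0],[0,0,0,0,0,0],[0,0,0,0,0,0],[0,0,0,0,0,0],[0,0,0,0,0,0]]]';python3 go.py .4948 .058 .073 138
```

```text
time_s: 46.0
tcp_pos: [0.5014, 0.0639, 0.0742]
eef_rot: [0.358, 0.934, -0.001, -0.001]
wrist_force: [-5.3, -12.1, 7.2]
grip_width: 0.002
finger_force: 6.5
t 46.0 tcp [0.5014 0.0639 0.0742] psi 138.06 F [ -5.3 -12.1   7.2] M [-1.96  0.83  0.16] grip 0.002 6.470581674948335 j [ 0.08  0.3   2.17 -0.    0.67 -0.76]
shift mm tool axes now [ 1.  -8.9  1.2] turn [-0.0019 -0.0006  0.0011] in target axes [ 1.  -8.9  1.2]
time_s: 47.0
tcp_pos: [0.5031, 0.0661, 0.0741]
eef_rot: [0.358, 0.934, -0.001, -0.001]
wrist_force: [-7.1, -12.6, 8.4]
grip_width: 0.003
finger_force: 7.2
t 47.0 tcp [0.5031 0.0661 0.0741] psi 138.06 F [ -7.1 -12.6   8.4] M [-2.1   1.06  0.05] grip 0.003 7.245604929048568 j [ 0.09  0.31  2.17 -0.    0.67 -0.75]
shift mm tool axes now [  0.8 -11.6   1.1] turn [-0.0024 -0.001   0.001 ] in target axes [  0.8 -11.6   1.1]
```

```bash
cat > cap.py <<'E'
from sl import *
from scipy.ndimage import map_coordinates as mc
K,V=d['K'],d['V'];C=np.array([.615,-.0028]);th=np.radians(np.arange(0,360,5));rs=np.arange(10,24,.2)
def capang(im):
  out=[]
  for lo,th5 in((20,.4),(20,.6),(40,.5),(10,.5)):
    y=np.clip((im[...,0]-im[...,2]-lo)/100,0,1);rad=[]
    for t in th:
        uv=np.array([proj(K,V,[C[0]+r*1e-3*np.cos(t),C[1]+r*1e-3*np.sin(t),.092]) for r in rs])
        p=mc(y,[uv[:,1],uv[:,0]],order=1);i=np.nonzero(p<th5)[0];rad.append(rs[i[0]] if len(i) else 24)
    A=np.c_[np.ones_like(th),*[f(n*th) for n in(1,2,3,6) for f in(np.cos,np.sin)]]
    k=np.linalg.lstsq(A,np.array(rad),rcond=None)[0];out.append((np.degrees(np.arctan2(k[-1],k[-2]))/6%60).round(1))
  return np.array(out)
E
python3 - <<'E'
from cap import *
t=np.mean([robot.read_camera('top')['image'].astype(float) for _ in range(4)],0)
s=np.mean([robot.read_camera('side')['image'].astype(float) for _ in range(4)],0)
np.savez('c4.npz',a=t,b=s)
print('initial',capang(d['a'].astype(float)),'c3',capang(np.load('c3.npy')),'now',capang(t));print(sleeve(s))
# inner jaw edges: steel is yellower/other than lid? mean colours
for n,p in(('lid',(.64,.03)),('lid2',(.60,.045)),('wrench',(.5850,.003))):
    u,v=proj(K,V,[*p,.072 if n!='wrench' else .09]);print(n,t[int(v)-1:int(v)+2,int(u)-1:int(u)+2].mean((0,1)).round())
E
```

```text
initial [6.7 7.1 6.8 6.6] c3 [36.5 38.  39.3 36.3] now [36.4 37.1 38.2 36. ]
(array([253, 201,  18,  14, 132], dtype=int32), array([0.5168, 0.0898]), 'PCA deg', np.float64(132.9), 'extent', np.float64(0.072), 'from axis', np.float64(136.6), np.float64(0.135))
lid [231. 224. 222.]
lid2 [189. 186. 183.]
wrench [168. 163. 157.]
```

The cap doesn't move under about 1.8 N m, well above its 0.4 N m drag, and nothing else is near the wrench, so it is on its seat. I'll retract, check and hand in.

```bash
python3 -m jog '[[[0,-6,0,0,0,0],[0,-10,0,0,0,0],[0,-8,0,0,0,0],[0,0,-20,0,0,0],[0,0,-30,0,0,0],[0,0,-30,0,0,0],[0,0,-20,0,0,0],[0,0,0,0,0,0]]]';python3 - <<'E'
from cap import *
t=np.mean([robot.read_camera('top')['image'].astype(float) for _ in range(4)],0)
s=np.mean([robot.read_camera('side')['image'].astype(float) for _ in range(4)],0)
print(capang(t),sleeve(s),robot.get_obs()['wrist_force'])
E
```

```text
time_s: 48.4
tcp_pos: [0.4888, 0.0488, 0.1754]
eef_rot: [0.358, 0.934, 0.001, 0.001]
wrist_force: [0.9, 0.8, 0.3]
grip_width: 0.003
finger_force: 0.0
[36.5 37.4 38.8 36.3] (array([254, 201,  17,  13, 121], dtype=int32), array([0.5151, 0.0891]), 'PCA deg', np.float64(135.5), 'extent', np.float64(0.071), 'from axis', np.float64(137.3), np.float64(0.1357)) [ 0.57081961 -0.3547393   1.17795303]
```

One last firmer push, to be sure it is hard against the seat.

```bash
python3 -m jog '[[[0,0,30,0,0,0],[0,0,30,0,0,0],[0,0,25,0,0,0],[0,0,16,0,0,0],[0,10,0,0,0,0],[0,6,0,0,0,0],[0,3,0,0,0,0],[0,3,0,0,0,0]]]'|sed -n 1,4p;python3 -m jog '[[[0.3,1.6,0,0,0,0.012],[0.3,1.6,0,0,0,0.012],[0,1,0,0,0,0],[0,0,0,0,0,0],[0,0,0,0,0,0],[0,0,0,0,0,0],[0,0,0,0,0,0],[0,0,0,0,0,0]]]'|sed -n 1,4p
```

```text
time_s: 49.8
tcp_pos: [0.503, 0.0651, 0.0739]
eef_rot: [0.358, 0.934, -0.0, 0.0]
wrist_force: [-6.0, -12.9, 8.8]
time_s: 50.8
tcp_pos: [0.5046, 0.068, 0.0737]
eef_rot: [0.369, 0.929, -0.001, -0.0]
wrist_force: [-7.3, -12.4, 9.6]
```

The force saturates at about 14 N while the handle creeps. That fits the jaw being back-driven against the seated cap, so I'll stop pushing, roll the worm snug again and leave it there.

```bash
python3 -m jog '[[[0,-8,0,0,0,0],[0,0,-15,0,0,0],[0,0,-15,0,0,-0.122],[0,0,0,0,0,-0.122],[-30,1.8,0,0,0,0],[-30,1.8,0,0,0,0],[-29,1.8,0,0,0,0],[0,0,0,0,0,0]]]'|sed -n 2,4p;python3 go.py .5798 .0234 .0938 150.5
```

```text
tcp_pos: [0.582, 0.0236, 0.1046]
eef_rot: [0.254, 0.967, 0.0, 0.001]
wrist_force: [-0.9, -0.1, -0.3]
t 51.8 tcp [0.582  0.0236 0.1046] psi 150.59 F [-0.9 -0.1 -0.3] M [ 0.04 -0.1   0.  ] grip 0.006 0.0 j [ 0.    0.35  2.02  0.    0.77 -1.06]
shift mm tool axes now [ 1.8 -1.3 10.8] turn [0.0012 0.0019 0.0015] in target axes [ 1.8 -1.3 10.8]
```

```bash
python3 -m jog '[[[1.8,-1.3,6,0,0,0],[0,0,3.5,0,0,0],[0,0,1.3,0,0,0],[0,0,0.4,0,0,0],[0,0,0,0,0,0],[-2.5,0,0,0,0,0],[-2.5,0,0,0,0,0],[-2.5,0,0,0,0,0]]]';python3 -m jog '[[[-3,0,0,0,0,0],[-3,0,0,0,0,0],[-3,0,0,0,0,0],[0,0,0,0,0,0],[0,0,-5,0,0,0],[8,0,0,0,0,0],[8.5,0,2,0,0,0],[0,0,2.7,0,0,0]]]'|sed -n 2,4p
```

```text
time_s: 52.8
tcp_pos: [0.5837, 0.0209, 0.0933]
eef_rot: [0.253, 0.967, 0.0, -0.001]
wrist_force: [-10.9, 5.0, 27.4]
grip_width: 0.007
finger_force: 13.4
tcp_pos: [0.577, 0.0243, 0.093]
eef_rot: [0.253, 0.967, -0.0, -0.0]
wrist_force: [-14.0, -0.9, 43.4]
```

```bash
python3 -m jog '[[[0,0,-1,0,0,0],[-2.5,0,0,0,0,0],[-2.5,0,0,0,0,0],[-2.5,0,0,0,0,0],[-2.5,0,0,0,0,0],[-2.5,0,0,0,0,0],[-2.5,0,0,0,0,0],[0,0,0,0,0,0]]]';python3 go.py .5798 .0234 .0938 150.5
```

```text
time_s: 54.8
tcp_pos: [0.5898, 0.0171, 0.0935]
eef_rot: [0.253, 0.967, 0.0, -0.001]
wrist_force: [-9.2, 5.6, 17.5]
grip_width: 0.002
finger_force: 8.4
t 54.8 tcp [0.5898 0.0171 0.0935] psi 150.63 F [-9.2  5.6 17.5] M [1.09 1.66 0.05] grip 0.002 8.392959851771593 j [-0.01  0.38  2.    0.    0.76 -1.07]
shift mm tool axes now [11.8  0.6 -0.3] turn [-0.0005 -0.0023  0.0023] in target axes [11.8  0.6 -0.3]
```

```bash
python3 -m jog '[[[0,0,-4,0,0,0],[7,0,0,0,0,0],[7,0,1.5,0,0,0],[0,0,1.5,0,0,0],[0,0,0.5,0,0,0],[-3,0,0.3,0,0,0],[-3,0,0,0,0,0],[-3,0,0,0,0,0]]]';python3 -m jog '[[[-2,0,0,0,0,0],[-2,0,0,0,0,0],[0,0,0,0,0,0],[0,0,-5,0,0,0],[0,0,-20,0,0,0],[0,0,-30,0,0,0],[0,0,-30,0,0,0],[0,0,-20,0,0,0]]]'; python3 - <<'E'
from cap import *
t=np.mean([robot.read_camera('top')['image'].astype(float) for _ in range(3)],0)
s=np.mean([robot.read_camera('side')['image'].astype(float) for _ in range(3)],0)
print(capang(t),sleeve(s))
E
```

```text
time_s: 55.8
tcp_pos: [0.586, 0.0192, 0.0937]
eef_rot: [0.254, 0.967, 0.0, -0.001]
wrist_force: [-6.4, 3.4, 11.0]
grip_width: 0.006
finger_force: 5.5
time_s: 56.8
tcp_pos: [0.5906, 0.0169, 0.2011]
eef_rot: [0.253, 0.967, 0.0, 0.001]
wrist_force: [0.0, -0.0, 0.6]
grip_width: 0.005
finger_force: 0.0
[30. 30. 30. 30.] (array([253, 201,  18,  14, 135], dtype=int32), array([0.5151, 0.0904]), 'PCA deg', np.float64(133.4), 'extent', np.float64(0.076), 'from axis', np.float64(136.9), np.float64(0.1366))
```

```bash
python3 -c "
from workcell import robot
print(robot.finish_job())"
```

```text
the job is handed in; nothing more can be done
None
```

The job is handed in at about 57 s: the wrench lies on the cap with its jaw rolled snug, and the cap was turned clockwise until it stopped moving (about 1.8 N m at the wrench), so I take it to be on its seat; the images show about 30° of turn against the 34° minimum expected, I re-rolled the worm twice after turning because the jaw seemed to ease open under the push, and the fingertip briefly pressed the worm with 43 N.

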